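Draw the handled board from under the pile and lay it on the tray

TASK

Draw the handled serving board out from under the pile in the railed rack by its handle, without unstacking: the two plain boards must settle where they are in the rack, with the cup still standing on them. Then lay the handled board flat on the serving tray, snug into the far left corner against both the far and the left rim, its handle pointing to the near side, without disturbing the teaspoon that lies on the tray or the mug behind it. Finally let go of it.

Things in the scene. Friction and masses are not known exactly. Their poses are not given: they have to be found in the camera images.
- rack: board rack, fixed: pale wooden base 114 (x) x 130 (y) mm, its top (rack floor) 10 mm above the worktop, steel gallery 48 mm high on two sides. Origin on the worktop under the pile; z up. Front rail across the -y side, side rail on the far +x side (inner face x = 48 mm), rest open. The base ends at y = -69.5 mm. -y, the way to draw, points to the robot's right, turned 5 to 18 deg away from it
- front_rail (a point): middle of the lower edge of the rack's front rail, a flat steel strip on posts; axes as the rack's. Strip 60.5 to 66.5 mm from the rack's origin towards -y with its posts (posts 6 mm thick at x = +-51 mm), its lower edge 14 mm above the rack floor: the bottom board (10 mm) passes beneath it, the boards above are stopped by it
- handled_board: wooden serving board, about 110 g, bottom of the pile, on the rack floor: blade 90 (x) x 115 (y) x 10 mm; flat handle 28 mm wide, 10 mm thick, 65 mm long from the middle of its -y end, hole near the tip. Origin: centre of the blade's underside; z up. In the pile its handle sticks out under the front rail over the worktop, underside 10 mm above it
- board_grip (a point): point on the handled board's handle to grip across its 28 mm width: 97 mm from the blade's centre towards -y, at half thickness (5 mm above the underside)
- board_corner (a point): corner of the handled board's blade that belongs in the tray's corner: at x = -45, y = +57.5 mm of the board, on its underside; axes as the board's
- lower_board: plain wooden board 90 (x) x 115 (y) x 10 mm, 70 g, without handle, directly on the handled board; when that is drawn out it comes down onto the rack floor. Origin: centre of the underside
- upper_board: second plain wooden board 90 (x) x 115 (y) x 10 mm, 70 g, on the first. Origin: centre of the underside
- cup: green espresso cup, 65 mm wide, 52 mm tall, about 140 g, standing upright on the upper plain board, its handle (cup's -y) turned to the open near side of the rack. Origin at the underside, 14.5 mm from the bowl's axis towards the handle; z up
- cup_centre (a point): centre of the cup's foot, on the bowl's axis, at its underside
- tray: pale wooden serving tray, fixed: inside 205 (x) x 165 (y) mm, floor 6 mm above the worktop, rims 10 mm thick and 20 mm high above the worktop all round. Origin on the worktop under its centre; x points to the far rim, y to the left rim
- tray_corner (a point): inner far left corner of the tray at its floor: 102.5 mm along x and 82.5 mm along y from the tray's centre; axes as the tray's
- mug: tall green and white mug with a handle, 78 x 116 x 101 mm, a bystander beyond the tray on its left. Origin at the underside
- teaspoon: steel teaspoon, 132 x 27 x 13 mm, lying along the tray's x near its right rim. Origin at the centre of its underside; x along its length
Things that resemble listed ones, but are neither listed nor needed, are in the scene too. What is shaped like the cup but orange is not meant.

How it is judged (in metres and radians):
On the way:
1. the handled board is drawn clear of the rack, the plain boards lie in the rack and the cup stands on them (y of handled_board in the frame of rack below -0.124 m and z of lower_board in the frame of rack below 0.015 m and z of upper_board in the frame of rack below 0.026 m and angle between cup's own z axis and vertical below 0.1 rad), for 0.2 s.
At the end, for the whole second after the job is handed in: Handled board flat on the tray, within 5 mm of the far and of the left rim, square within 0.045 rad, handle near, at rest; plain boards flat on the rack floor within 20 mm and 0.12 rad of their place, cup upright on them (30 mm of the centre); teaspoon within 15 mm of its place (x of board_corner in the frame of tray_corner above -0.005 m and y of board_corner in the frame of tray_corner above -0.005 m and horizontal distance between board_corner and tray_corner below 0.007 m and z of board_corner in the frame of tray_corner below 0.003 m and angle between the y axis of handled_board and the x axis of tray, either way round below 0.045 rad and angle between handled_board's own z axis and vertical below 0.03 rad and linear speed of handled_board below 0.01 m/s and horizontal distance between each of lower_board, upper_board and rack below 0.02 m and z of lower_board in the frame of rack below 0.014 m and z of upper_board in the frame of rack below 0.025 m and angle between the x axis of each of lower_board, upper_board and the x axis of rack, either way round below 0.12 rad and horizontal distance between cup_centre and upper_board below 0.03 m and z of cup in the frame of rack above 0.027 m and angle between cup's own z axis and vertical below 0.1 rad and distance of teaspoon from where it was at the start of the episode below 0.015 m); the robot touches nothing.
It fails at once if the cup is tipped over (angle between cup's own z axis and vertical above 0.5 rad).
It fails at once if the pile is unstacked: a plain board or the cup is lifted more than about 25 mm (height (world z) of lower_board above 0.047 m or height (world z) of upper_board above 0.057 m or height (world z) of cup above 0.067 m).
It fails at once if the teaspoon or the mug is pushed more than 20 mm (distance of any of teaspoon, mug from where it was at the start of the episode above 0.02 m).
It also fails if it takes over 48 s, if anything falls off the work surface, if the arm or the gripper's body presses on something with over 40 N, if the wrist force passes 120 N, or if a joint passes its speed limit or range.

ROBOT

A 7-joint arm with a two-finger parallel gripper is mounted at the origin on a cart in front of the work surface, level with it; the furniture and walls round the work are solid. World frame = base frame: x ahead of the robot, y to its left, z up, the work surface at z = 0. Lengths are in m, angles in degrees, forces in N, time in s.
With the tool pointing down it reaches from about 0.425 to 0.875 m from the base axis. Payload 4.7 kg.
Tool frame: the origin (TCP) lies between the finger pads; the fingertips stand 8 mm ahead of it and the grasp point (between the pads) lies 11 mm behind it (env.tip_extent is the distance from the TCP to the fingertips, in m); z points along the fingers, y is the line along which they close (so a half turn about z gives the same grasp; the last joint's range is limited). The gripper opens to 87 mm and grips with 3 to 60 N. Pads are 19 mm wide; open, the fingers measure 117 mm over their backs; the gripper's body (75 mm by 190 mm) begins 51 mm behind the grasp point.
Start: joints at [-71.614, 18.392, -4.016, 83.108, 1.295, 78.541, -3.26], TCP at [0.196, 0.62, 0.231] pointing down, gripper open.
Joint ranges: [-163.93, 163.93], [-17.29, 119.83], [-79.2, 71.16], [3.27, 140.29], [-89.18, 269.18], [5.43, 117.66], [-154.24, 154.24]. Speed limits (degrees/s): [147.25, 147.25, 180, 180, 180, 180, 180].

INTERFACE

Orientations are given as [roll, pitch, yaw] about the fixed x, y, z axes, in that order (R = Rz(yaw) Ry(pitch) Rx(roll)).
In Python, from cell import sensors, vision, workorder, env gives the robot as it stands.
- The arm moves only by the tool drive_tool, never from a script. Its argument "moves" is a list of rows, each an object of numbers: "x", "y", "z": the shift along the tool's x, y, z in mm; "rx", "ry", "rz": the turn, a rotation vector about the tool's x, y, z in rad; "fingers": the closure, from -1 (fully open) to 1 (shut). In form: [{"x": .., "y": .., "z": .., "rx": .., "ry": .., "rz": .., "fingers": ..}, ...]. A call has 1 to 20 rows; each row is the pose to reach, as a shift and turn from the pose commanded when the call began, along the tool's axes at that moment; what a row does not reach only later rows make up. A row lasts 1/8 s, in which the tool goes at most 62.5 mm and 10.7 degrees, less where a joint would pass 70% of its speed; a pose out of reach is approached as far as the arm can. A call with a gripper value outside its range is refused whole. The fingers move at their own pace and stop on an object; "force" is the grip in N (left out, the last holds). Time passes only in rows, so rows that repeat a pose let the fingers close. It gives the time, the measured TCP pose, the force, the opening and the grip force at its end, in the units of the state.
- sensors.get_obs(): the state, without advancing time (a new reading comes with each control period).
- vision.read_camera(name): name is "side" or "top" or "wrist"; returns a dict with "image" (480x640x3 uint8, red, green, blue), "fx", "fy", "cx", "cy" (pixels), "R" (3x3) and "t" (3): a world point X has camera coordinates R X + t. Camera axes: x right, y down, z forward; pixel columns grow to the right and rows downward; lengths in m; the calibration is good to about 2 mm. The wrist camera is an equidistant fisheye: a pixel r from the principal point sees the ray r / f radians off the axis. A picture is of the moment at which its call begins. There is no depth.
- workorder.sign_off(): hands the job in; it is judged then, once.
The state is a dict: "time_s": time; "qpos": joint angles; "joint_velocities": joint speeds; "effort": joint torques, N m; "tool_pos": TCP position; "tool_rot": TCP orientation; "force": force on the tool from outside, world axes, zero at the start; "wrist_torque": the same for the moment, N m; "grip_width": finger opening in m; "grasp_force": force on a finger pad.
Only numpy, scipy, OpenCV 4.12 (cv2) and the standard library are available. Lean on these libraries where they do the work, as an engineer would, in place of code of your own. Each camera call takes 0.05 s, during which the arm holds its last target. There are 200 camera calls.

## Working session

There is one attempt and no reset: what is moved stays moved. The work goes in short steps, Python scripts to look and compute and a tool call to move; the robot and the scene stay as the last step left them, time stands still between calls to the robot, and variables do not carry over. Pictures are saved under pics/ and viewed, at most 10 in all, crops included, and the job is handed in when it is done.

Besides the shell and the picture viewer there is one more tool, called after "Emit:" in YAML: its name, and indented under it one key for each argument. drive_tool: Moves the arm, as the interface text tells. Its arguments: {"type":"object","properties":{"moves":{"type":"array"},"force":{"type":"number"}},"required":["moves"]}

```bash
ls; mkdir -p pics
python3 - <<'E'
from cell import sensors, vision, workorder, env
import cv2, numpy as np
print(sensors.get_obs(), env.tip_extent)
for n in ["top","side"]:
    c=vision.read_camera(n); cv2.imwrite(f"pics/{n}0.png",c["image"][:,:,::-1])
    print(n,c["fx"],c["fy"],c["cx"],c["cy"],np.round(c["R"],4).tolist(),np.round(c["t"],4).tolist())
E
```

```text
pics
{'time_s': 0.0, 'qpos': array([-71.61371599,  18.43937939,  -4.01398178,  83.17586178,
         1.29461186,  78.5404757 ,  -3.25975788]), 'joint_velocities': array([ 0.04687724, -0.01908056,  0.00220522,  0.07604678, -0.05529813,
       -0.00765473, -0.03104779]), 'effort': array([ 7.05242583e-04, -4.91294432e+01, -4.03346876e-01, -3.12519479e+01,
       -6.38628239e-02,  4.38720058e-02,  1.66864388e-04]), 'tool_pos': array([0.19620428, 0.61910881, 0.22944925]), 'tool_rot': array([-1.79889499e+02,  5.90130406e-03,  1.62422187e+02]), 'force': array([-0.08349055, -0.12932032,  0.35734816]), 'wrist_torque': array([-0.00143162, -0.0012755 ,  0.02739562]), 'grasp_force': 0.0, 'grip_width': 0.08707301653819546} 0.008
top 495.54480632879745 495.54480632879745 323.5915542129029 241.39477511282237 [[0.0137, -0.9999, 0.0002], [-0.9861, -0.0135, -0.1654], [0.1654, 0.0021, -0.9862]] [0.3013, 0.5463, 1.2102]
side 435.6297213156531 435.6297213156531 325.1761916848768 241.26228218647177 [[-0.9579, -0.2868, -0.0146], [-0.0951, 0.365, -0.9261], [0.271, -0.8857, -0.3769]] [0.6146, 0.0052, 1.2485]
```

View pics/top0.png

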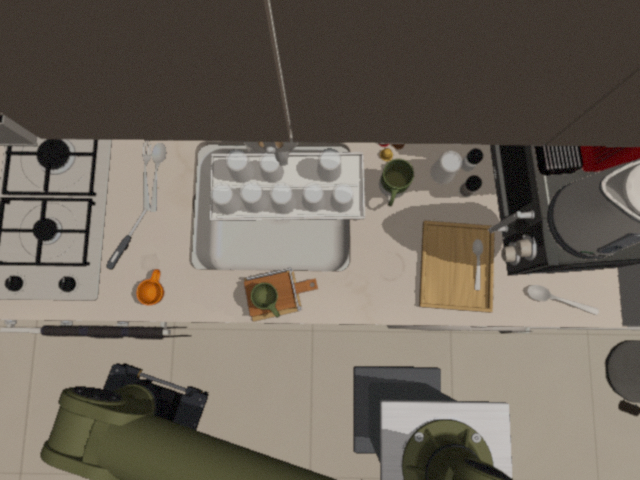

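View pics/side0.png

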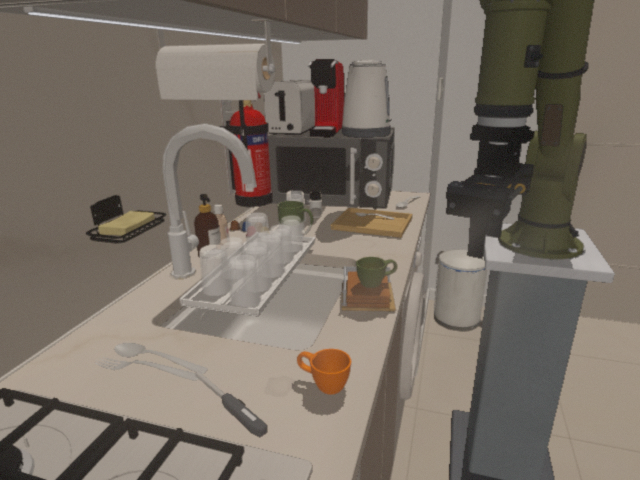

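The pile with the green cup is at about (270,295) in the top view, its handle tip at (316,285). The orange cup at (150,290) is a decoy. The tray is at (457,266) with the teaspoon at (478,263); the spoon at (560,298) is off the tray and is not meant. The mug is at (397,178).

```bash
cat > h.py <<'E'
from cell import sensors, vision, workorder, env
import cv2, numpy as np
from scipy.optimize import least_squares
def ray(c,u,v):
    R=np.array(c["R"]);t=np.array(c["t"])
    x=np.array([(u-c["cx"])/c["fx"],(v-c["cy"])/c["fy"]])
    if c.get("fish"):
        r=np.hypot(*x); d=np.r_[x/r*np.sin(r),np.cos(r)] if r>1e-9 else np.array([0,0,1.])
    else: d=np.r_[x,1]
    return -R.T@t, R.T@d
def onz(c,u,v,z):
    o,d=ray(c,u,v); return o+d*(z-o[2])/d[2]
def proj(c,P):
    q=np.array(c["R"])@np.asarray(P)+np.array(c["t"])
    if c.get("fish"):
        r=np.hypot(q[0],q[1]); th=np.arctan2(r,q[2]); s=th/max(r,1e-9)
        return np.array([c["cx"]+c["fx"]*q[0]*s,c["cy"]+c["fy"]*q[1]*s])
    return np.array([c["cx"]+c["fx"]*q[0]/q[2],c["cy"]+c["fy"]*q[1]/q[2]])
def cam(n):
    c=dict(vision.read_camera(n)); c["fish"]=n=="wrist"; return c
E
python3 - <<'E'
from h import *
c=cam("top")
im=c["image"][:,:,::-1]
a=cv2.resize(im[255:330,230:330],None,fx=7.9,fy=7.9,interpolation=cv2.INTER_CUBIC)
b=cv2.resize(im[210:320,410:510],None,fx=5.4,fy=5.4,interpolation=cv2.INTER_CUBIC)
cv2.imwrite("pics/rack1.png",a); cv2.imwrite("pics/tray1.png",b)
E
```

```text
(no output)
```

View pics/rack1.png

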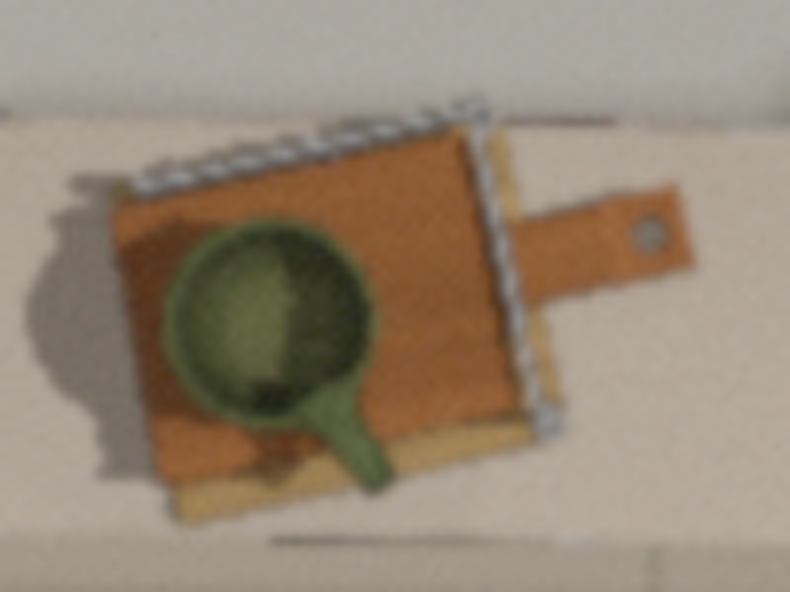

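View pics/tray1.png

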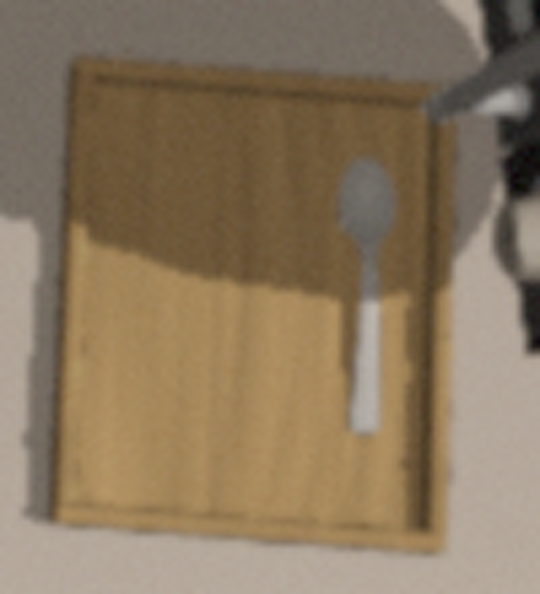

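The crop shows the green cup standing on the pile, and a handle with its hole at crop (650,235). The tray's outer corners are at (75,60), (458,92), (440,550) and (55,520). The spoon lies from (367,160) to (363,435). Next I fit the poses.

Run:
```python
from h import *
c=cam("top")
def px(o,s,p): return np.array([(p[0]+.5)/s-.5+o[0],(p[1]+.5)/s-.5+o[1]])
def fit(o,s,obs,x0):
    def f(q):
        ca,sa=np.cos(q[2]),np.sin(q[2]);r=[]
        for (X,Y,Z),p in obs:
            P=[q[0]+ca*X-sa*Y,q[1]+sa*X+ca*Y,Z]; r+=list(proj(c,P)-px(o,s,p))
        return np.array(r)
    r=least_squares(f,x0); print(np.round(r.x,4),"yaw",round(np.degrees(r.x[2]),2),"res px",np.round(r.fun,1)); return r.x
m=lambda *a:np.array(a)/1000
# board
b=fit((230,255),7.9,[(m(14,-122.5,20),(680,185)),(m(-14,-122.5,20),(695,268)),(m(14,-75,20),(540,211)),(m(-14,-75,20),(550,299))],[.45,.45,.2])
# rack: base corners near-left(-57?,..) unknown extents, upper board top z=40: corners; rail posts top z=58
r=fit((230,255),7.9,[(m(45,57.5,40),(112,208)),(m(-45,57.5,40),(160,483)),(m(51,-63.5,58),(480,105)),(m(-51,-63.5,58),(548,425)),],[.45,.45,.2])
t=fit((410,210),5.4,[(m(112.5,92.5,20),(75,60)),(m(112.5,-92.5,20),(458,92)),(m(-112.5,-92.5,20),(440,550)),(m(-112.5,92.5,20),(55,520))],[.5,.0,0])
for p,z in [((367,160),.012),((363,435),.009),((340,200),.012)]: print("spoon",onz(c,*px((410,210),5.4,p),z))
for p in [(397,168),(391,200),(412,175)]: print("mug",onz(c,*p,.1))
def w(q,X,Y): ca,sa=np.cos(q[2]),np.sin(q[2]); return np.round([q[0]+ca*X-sa*Y,q[1]+sa*X+ca*Y],4)
print("grip",w(b,0,-.097),"corner",w(t,.1025,.0825))
```

```text
[0.4136 0.4449 0.1989] yaw 11.4 res px [ 0.1 -0.1  0.2  0.2 -0.5  0.1  0.2 -0.2]
[0.4089 0.4416 0.2168] yaw 12.42 res px [ 0.2 -0.3  0.5  0.4 -0.  -0.1 -0.7 -0. ]
[ 0.4884 -0.0347 -0.0704] yaw -4.03 res px [-0.1 -1.   0.1 -1.   1.   1.2 -0.9  0.6]
spoon [ 0.55898247 -0.09205004  0.012     ]
spoon [ 0.42678779 -0.08609107  0.009     ]
spoon [ 0.53926475 -0.07832482  0.012     ]
mug [0.72033483 0.1288407  0.1       ]
mug [0.63836483 0.14446317 0.1       ]
mug [0.70280517 0.09186604 0.1       ]
grip [0.4328 0.3498] corner [0.5965 0.0404]
```

The board's grip point is about (0.433, 0.350) with yaw 11.4°. The tray centre is about (0.488, -0.035) with yaw -4°. Both fit the given sizes and are within reach. I move above the handle with the fingers partly open to look with the wrist camera.

Emit:
drive_tool:
  moves:
    - {"x":-38,"y":-23,"z":4,"rz":0.13,"fingers":-0.2}
    - {"x":-77,"y":-46,"z":8,"rz":0.27,"fingers":-0.2}
    - {"x":-115,"y":-69,"z":11,"rz":0.4,"fingers":-0.2}
    - {"x":-154,"y":-92,"z":15,"rz":0.53,"fingers":-0.2}
    - {"x":-192,"y":-116,"z":19,"rz":0.67,"fingers":-0.2}
    - {"x":-230,"y":-139,"z":22,"rz":0.8,"fingers":-0.2}
    - {"x":-269,"y":-162,"z":26,"rz":0.93,"fingers":-0.2}
    - {"x":-307,"y":-185,"z":30,"rz":1.065,"fingers":-0.2}
    - {"x":-307,"y":-185,"z":30,"rz":1.065,"fingers":-0.2}
    - {"x":-307,"y":-185,"z":30,"rz":1.065,"fingers":-0.2}
    - {"x":-307,"y":-185,"z":30,"rz":1.065,"fingers":-0.2}
  force: 50

```text
invalid input at $.moves[0]: expected keys x, y, z, rx, ry, rz, fingers
```

Run:
```python
from h import *
import pickle
c=cam("wrist"); pickle.dump(c,open("w1.pkl","wb"))
s=sensors.get_obs(); print(s["tool_pos"],s["tool_rot"],s["qpos"])
C=-np.array(c["R"]).T@np.array(c["t"]); print("cam",C,c["fx"],c["cx"],c["cy"],np.round(c["R"],3).tolist())
for n,P in dict(grip=(.4328,.3498,.02),boardc=(.4136,.4449,.02),tray=(.4884,-.0347,.02)).items(): print(n,proj(c,P))
cv2.imwrite("pics/w1.png",c["image"][:,:,::-1])
```

```text
[0.19625852 0.61941999 0.23003374] [-1.79949913e+02  3.91272157e-03  1.62422281e+02] [-71.61378244  18.41688446  -4.0174546   83.13831854   1.29540442
  78.54009685  -3.2623469 ]
cam [0.12175948 0.64356162 0.38445755] 371.64829954431775 320.98091154761136 240.78023001458155 [[0.302, 0.953, -0.0], [0.914, -0.29, 0.284], [0.27, -0.086, -0.959]]
grip [189.83873235 428.37786849]
boardc [243.70964488 409.57263108]
tray [ 49.71698095 457.66332891]
```

View pics/w1.png

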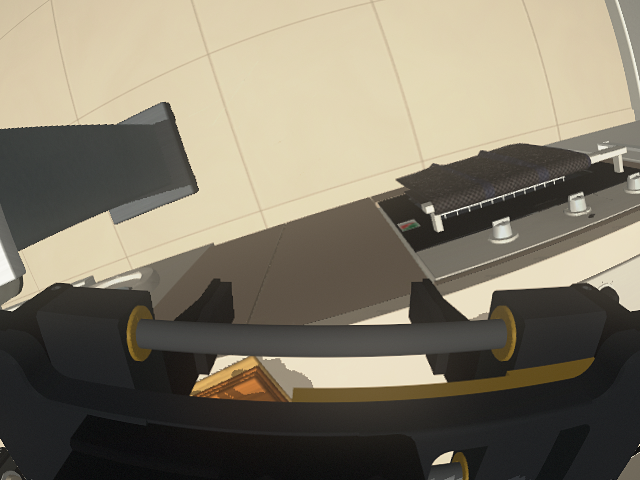

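The call was refused because every row needs all the keys. The wrist picture, still at the start pose, shows the floor with the rack's edge at (250,385). I send the move again with all keys.

Emit:
drive_tool:
  moves:
    - {"x":-38,"y":-23,"z":4,"rx":0,"ry":0,"rz":0.13,"fingers":-0.2}
    - {"x":-77,"y":-46,"z":8,"rx":0,"ry":0,"rz":0.27,"fingers":-0.2}
    - {"x":-115,"y":-69,"z":11,"rx":0,"ry":0,"rz":0.4,"fingers":-0.2}
    - {"x":-154,"y":-92,"z":15,"rx":0,"ry":0,"rz":0.53,"fingers":-0.2}
    - {"x":-192,"y":-116,"z":19,"rx":0,"ry":0,"rz":0.67,"fingers":-0.2}
    - {"x":-230,"y":-139,"z":22,"rx":0,"ry":0,"rz":0.8,"fingers":-0.2}
    - {"x":-269,"y":-162,"z":26,"rx":0,"ry":0,"rz":0.93,"fingers":-0.2}
    - {"x":-307,"y":-185,"z":30,"rx":0,"ry":0,"rz":1.065,"fingers":-0.2}
    - {"x":-307,"y":-185,"z":30,"rx":0,"ry":0,"rz":1.065,"fingers":-0.2}
    - {"x":-307,"y":-185,"z":30,"rx":0,"ry":0,"rz":1.065,"fingers":-0.2}
    - {"x":-307,"y":-185,"z":30,"rx":0,"ry":0,"rz":1.065,"fingers":-0.2}
  force: 50

```text
time_s: 1.62
tool_pos: [0.432, 0.352, 0.2006]
tool_rot: [-180.0, -0.0, 101.6]
force: [0.0, 0.4, -0.6]
grip_width: 0.0523
grasp_force: 0.0
```

Run:
```python
from h import *
import pickle
c=cam("wrist"); pickle.dump(c,open("w1.pkl","wb"))
s=sensors.get_obs(); print(s["tool_pos"],s["tool_rot"],s["qpos"])
for n,P in dict(grip=(.4328,.3498,.02),tip=(.4136+.1225*np.sin(.1989),.4449-.1225*np.cos(.1989),.02),boardc=(.4136,.4449,.02),railL=(.4089+.0635*np.sin(.2168),.4416-.0635*np.cos(.2168),.024),tray=(.4884,-.0347,.02)).items(): print(n,proj(c,P))
cv2.imwrite("pics/w2.png",c["image"][:,:,::-1])
```

```text
[0.43210645 0.35193286 0.20059111] [-1.79994640e+02 -2.41994085e-02  1.01569175e+02] [-54.2725559    7.99820222  13.61854888  99.44376612  -1.99041931
  72.78275511 -28.62330496]
grip [321.34249137 222.33599909]
tip [321.22370179 248.54240673]
boardc [321.64727067 116.45933974]
railL [316.83593334 189.63347798]
tray [305.5037275  487.42671313]
```

View pics/w2.png

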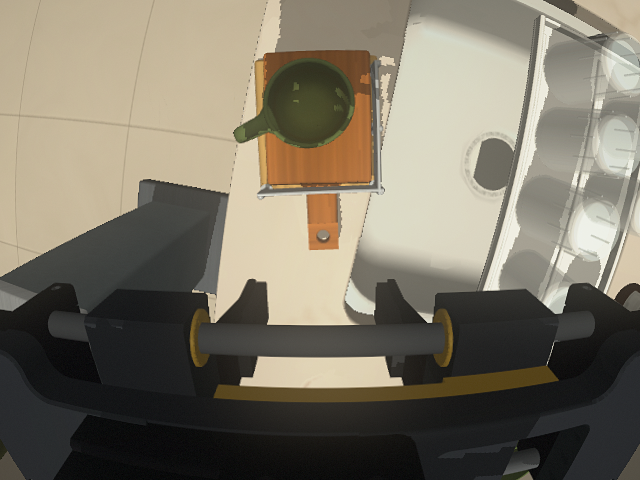

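The wrist view shows the handle upright in the picture, with its tip at about (323,249) and the rail at v≈190 from u=260 to 382. The prediction for the tip was (321,248.5). I measure the handle edges numerically.

Run:
```python
from h import *
import pickle
c=pickle.load(open("w1.pkl","rb")); im=c["image"].astype(int)
sat=im[:,:,0]-im[:,:,2]
L=[];Rr=[]
for v in range(204,247,3):
    row=sat[v,285:365]; m=np.where(row>70)[0]
    if len(m): l,r=m[0]+285-.5,m[-1]+285+.5; L.append(onz(c,l,v,.02)[:2]); Rr.append(onz(c,r,v,.02)[:2]); print(v,l,r,np.round(L[-1],4),np.round(Rr[-1],4),round(np.linalg.norm(Rr[-1]-L[-1])*1000,1))
M=(np.array(L)+np.array(Rr))/2
for A in (L,Rr,M):
    A=np.array(A); d=cv2.fitLine(A.astype(np.float32),2,0,1e-4,1e-4).ravel(); print("yaw",np.degrees(np.arctan2(d[0],-d[1]))%180, d)
col=sat[225:262,323-10:323+10].mean(1); print(np.round(col))
for n,(u,v,z) in dict(railL=(262,190,.058),railR=(380,188,.058),ubl=(265,185,.04),ubr=(371,183,.04)).items(): print(n,onz(c,u,v,z))
```

```text
204 306.5 336.5 [0.416 0.364] [0.4429 0.3696] 27.5
207 307.5 336.5 [0.4174 0.3615] [0.4435 0.3668] 26.6
210 307.5 336.5 [0.418  0.3587] [0.4441 0.3641] 26.7
213 307.5 336.5 [0.4185 0.3559] [0.4447 0.3613] 26.7
216 307.5 336.5 [0.4191 0.3531] [0.4453 0.3585] 26.8
219 307.5 336.5 [0.4196 0.3504] [0.4459 0.3557] 26.8
222 307.5 337.5 [0.4202 0.3475] [0.4474 0.3531] 27.8
225 306.5 337.5 [0.4198 0.3445] [0.448  0.3503] 28.8
228 307.5 337.5 [0.4213 0.3419] [0.4486 0.3475] 27.9
231 307.5 337.5 [0.4218 0.3391] [0.4492 0.3447] 28.0
234 307.5 337.5 [0.4224 0.3362] [0.4499 0.3418] 28.1
237 307.5 338.5 [0.4229 0.3334] [0.4514 0.3392] 29.1
240 307.5 338.5 [0.4235 0.3305] [0.452  0.3363] 29.1
243 308.5 338.5 [0.425  0.3278] [0.4527 0.3334] 28.3
246 308.5 338.5 [0.4255 0.3249] [0.4533 0.3305] 28.3
yaw 12.371321 [ 0.21424644 -0.97677964  0.42072275  0.3446286 ]
yaw 15.458437 [ 0.26653928 -0.96382403  0.4479407   0.35019588]
yaw 13.916623 [ 0.24050967 -0.97064674  0.43433172  0.34741223]
[131. 128. 125. 121. 117.  97.  82.  73.  67.  63.  61.  61.  63.  69.
  73.  76.  83.  95. 110. 119. 122. 123. 121. 115.  99.  42.  42.  43.
  43.  43.  43.  43.  43.  43.  43.  42.  43.]
railL [0.37819368 0.37574016 0.058     ]
railR [0.47178443 0.39656461 0.058     ]
ubl [0.3777262  0.37731783 0.04      ]
ubr [0.46650879 0.39717437 0.04      ]
```

The wrist and top cameras agree: grip at about (0.4335, 0.3497) and yaw 12.5°, and the handle measures 28 mm as it should. I descend with the TCP at z≈21 mm, so the fingertips are at 13 mm. They stay above the board's underside, which is needed for the tray floor.

Emit:
drive_tool:
  moves:
    - {"x":-2,"y":1,"z":30,"rx":0,"ry":0,"rz":-0.016,"fingers":-0.2}
    - {"x":-2,"y":1,"z":60,"rx":0,"ry":0,"rz":-0.016,"fingers":-0.2}
    - {"x":-2,"y":1,"z":90,"rx":0,"ry":0,"rz":-0.016,"fingers":-0.2}
    - {"x":-2,"y":1,"z":115,"rx":0,"ry":0,"rz":-0.016,"fingers":-0.2}
    - {"x":-2,"y":1,"z":140,"rx":0,"ry":0,"rz":-0.016,"fingers":-0.2}
    - {"x":-2,"y":1,"z":155,"rx":0,"ry":0,"rz":-0.016,"fingers":-0.2}
    - {"x":-2,"y":1,"z":165,"rx":0,"ry":0,"rz":-0.016,"fingers":-0.2}
    - {"x":-2,"y":1,"z":173,"rx":0,"ry":0,"rz":-0.016,"fingers":-0.2}
    - {"x":-2,"y":1,"z":179,"rx":0,"ry":0,"rz":-0.016,"fingers":-0.2}
    - {"x":-2,"y":1,"z":179,"rx":0,"ry":0,"rz":-0.016,"fingers":-0.2}
    - {"x":-2,"y":1,"z":179,"rx":0,"ry":0,"rz":-0.016,"fingers":-0.2}
  force: 55

```text
time_s: 3.05
tool_pos: [0.4348, 0.349, 0.022]
tool_rot: [180.0, -0.0, 102.3]
force: [-1.7, -0.3, 0.5]
grip_width: 0.0522
grasp_force: 0.0
```

Emit:
drive_tool:
  moves:
    - {"x":0,"y":-1,"z":1,"rx":0,"ry":0,"rz":0,"fingers":-0.2}
    - {"x":0,"y":-1,"z":1,"rx":0,"ry":0,"rz":0,"fingers":1}
    - {"x":0,"y":-1,"z":1,"rx":0,"ry":0,"rz":0,"fingers":1}
    - {"x":0,"y":-1,"z":1,"rx":0,"ry":0,"rz":0,"fingers":1}
    - {"x":0,"y":-1,"z":1,"rx":0,"ry":0,"rz":0,"fingers":1}
    - {"x":0,"y":-1,"z":1,"rx":0,"ry":0,"rz":0,"fingers":1}
    - {"x":0,"y":-1,"z":1,"rx":0,"ry":0,"rz":0,"fingers":1}
    - {"x":0,"y":-1,"z":1,"rx":0,"ry":0,"rz":0,"fingers":1}
  force: 55

```text
time_s: 4.05
tool_pos: [0.4336, 0.3486, 0.0206]
tool_rot: [180.0, -0.0, 102.3]
force: [-0.6, -0.1, 1.5]
grip_width: 0.0272
grasp_force: 54.9
```

Gripped at 27.2 mm with 55 N. I draw slowly along tool -x.

Emit:
drive_tool:
  moves:
    - {"x":-2,"y":0,"z":0,"rx":0,"ry":0,"rz":0,"fingers":1}
    - {"x":-5,"y":0,"z":0,"rx":0,"ry":0,"rz":0,"fingers":1}
    - {"x":-9,"y":0,"z":0,"rx":0,"ry":0,"rz":0,"fingers":1}
    - {"x":-13,"y":0,"z":0,"rx":0,"ry":0,"rz":0,"fingers":1}
    - {"x":-18,"y":0,"z":0,"rx":0,"ry":0,"rz":0,"fingers":1}
    - {"x":-23,"y":0,"z":0,"rx":0,"ry":0,"rz":0,"fingers":1}
    - {"x":-28,"y":0,"z":0,"rx":0,"ry":0,"rz":0,"fingers":1}
    - {"x":-33,"y":0,"z":0,"rx":0,"ry":0,"rz":0,"fingers":1}
    - {"x":-38,"y":0,"z":0,"rx":0,"ry":0,"rz":0,"fingers":1}
    - {"x":-43,"y":0,"z":0,"rx":0,"ry":0,"rz":0,"fingers":1}
  force: 55

```text
time_s: 5.3
tool_pos: [0.4428, 0.3064, 0.0207]
tool_rot: [180.0, -0.0, 102.3]
force: [-1.1, 3.3, -0.0]
grip_width: 0.0268
grasp_force: 54.9
```

Run:
```python
from h import *
c=cam("wrist"); im=c["image"][:,:,::-1]; t=cam("top")["image"][:,:,::-1]
a=cv2.resize(im[0:300,180:480],None,fx=1.33,fy=1.33); b=cv2.resize(t[255:330,230:330],(400,300),interpolation=cv2.INTER_CUBIC)
b=cv2.copyMakeBorder(b,0,a.shape[0]-300,0,0,cv2.BORDER_CONSTANT)
cv2.imwrite("pics/d1.png",np.hstack([a,b]))
```

```text
(no output)
```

View pics/d1.png

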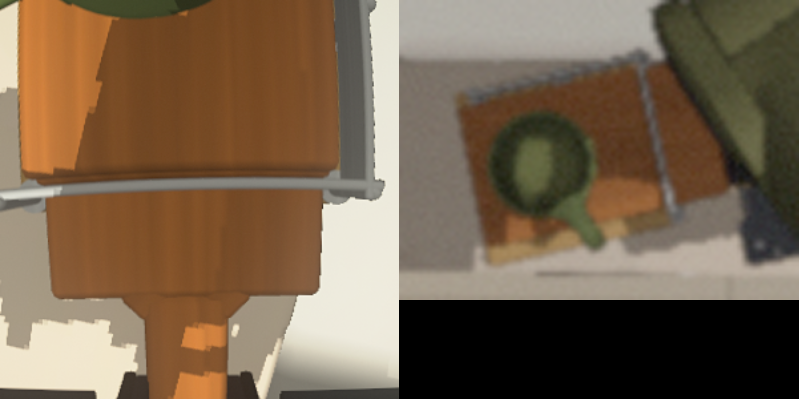

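The blade is sliding out under the rail (rail at v≈190 in the crop), the plain boards are held by it, and the cup stands. I continue the draw.

Emit:
drive_tool:
  moves:
    - {"x":-5,"y":0,"z":0,"rx":0,"ry":0,"rz":0,"fingers":1}
    - {"x":-10,"y":0,"z":0,"rx":0,"ry":0,"rz":0,"fingers":1}
    - {"x":-15,"y":0,"z":0,"rx":0,"ry":0,"rz":0,"fingers":1}
    - {"x":-20,"y":0,"z":0,"rx":0,"ry":0,"rz":0,"fingers":1}
    - {"x":-25,"y":0,"z":0,"rx":0,"ry":0,"rz":0,"fingers":1}
    - {"x":-30,"y":0,"z":0,"rx":0,"ry":0,"rz":0,"fingers":1}
    - {"x":-35,"y":0,"z":0,"rx":0,"ry":0,"rz":0,"fingers":1}
    - {"x":-40,"y":0,"z":0,"rx":0,"ry":0,"rz":0,"fingers":1}
    - {"x":-45,"y":0,"z":0,"rx":0,"ry":0,"rz":0,"fingers":1}
    - {"x":-50,"y":0,"z":0,"rx":0,"ry":0,"rz":0,"fingers":1}
    - {"x":-55,"y":0,"z":0,"rx":0,"ry":0,"rz":0,"fingers":1}
    - {"x":-60,"y":0,"z":0,"rx":0,"ry":0,"rz":0,"fingers":1}
    - {"x":-65,"y":0,"z":0,"rx":0,"ry":0,"rz":0,"fingers":1}
    - {"x":-70,"y":0,"z":0,"rx":0,"ry":0,"rz":0,"fingers":1}
    - {"x":-75,"y":0,"z":0,"rx":0,"ry":0,"rz":0,"fingers":1}
    - {"x":-80,"y":0,"z":0,"rx":0,"ry":0,"rz":0,"fingers":1}
    - {"x":-85,"y":0,"z":0,"rx":0,"ry":0,"rz":0,"fingers":1}
    - {"x":-91,"y":0,"z":0,"rx":0,"ry":0,"rz":0,"fingers":1}
    - {"x":-98,"y":0,"z":0,"rx":0,"ry":0,"rz":0,"fingers":1}
    - {"x":-106,"y":0,"z":0,"rx":0,"ry":0,"rz":0,"fingers":1}
  force: 55

```text
time_s: 7.9
tool_pos: [0.4654, 0.2024, 0.0205]
tool_rot: [-180.0, 0.0, 102.3]
force: [0.1, 0.2, -1.7]
grip_width: 0.0273
grasp_force: 54.9
```

Run:
```python
from h import *
c=cam("wrist"); im=c["image"][:,:,::-1]; t=cam("top")["image"][:,:,::-1]; s=cam("side")["image"][:,:,::-1]
a=cv2.resize(im[0:300,180:480],(400,400)); b=cv2.resize(t[255:330,230:330],(400,300),interpolation=cv2.INTER_CUBIC)
d=cv2.resize(s[235:325,310:430],(400,300),interpolation=cv2.INTER_CUBIC)
a=cv2.resize(a,(400,600)) if 0 else cv2.copyMakeBorder(a,0,200,0,0,cv2.BORDER_CONSTANT)
cv2.imwrite("pics/d2.png",np.hstack([a,np.vstack([b,d])]))
```

```text
(no output)
```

View pics/d2.png

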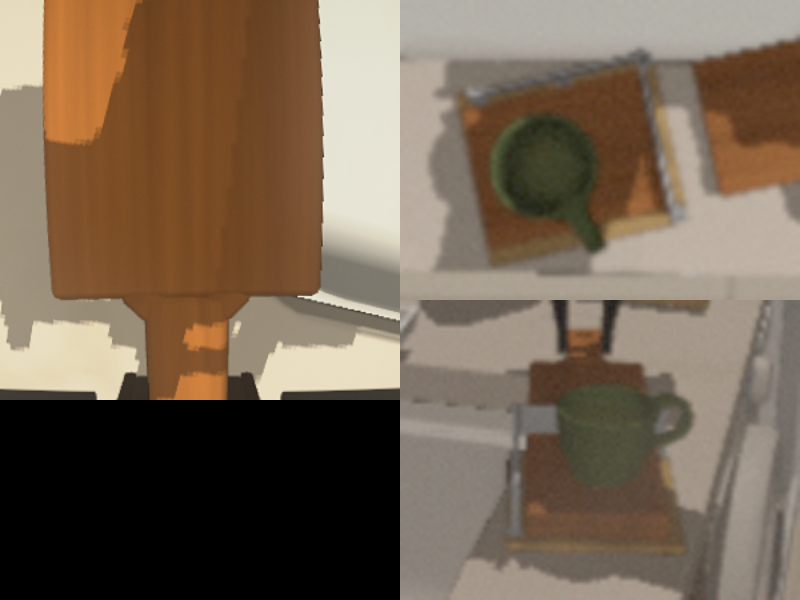

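The board is clear of the rack (trailing edge at top-crop (700,120)), the plain boards lie flat behind the rail, and the cup is upright on them. I lift, then turn and carry it to above the tray.

Emit:
drive_tool:
  moves:
    - {"x":0,"y":0,"z":-6,"rx":0,"ry":0,"rz":0,"fingers":1}
    - {"x":0,"y":0,"z":-22,"rx":0,"ry":0,"rz":0,"fingers":1}
    - {"x":0,"y":0,"z":-46,"rx":0,"ry":0,"rz":0,"fingers":1}
    - {"x":0,"y":0,"z":-72,"rx":0,"ry":0,"rz":0,"fingers":1}
    - {"x":-4,"y":-2,"z":-94,"rx":0,"ry":0,"rz":0.05,"fingers":1}
    - {"x":-16,"y":-7,"z":-106,"rx":0,"ry":0,"rz":0.16,"fingers":1}
    - {"x":-32,"y":-13,"z":-110,"rx":0,"ry":0,"rz":0.31,"fingers":1}
    - {"x":-48,"y":-20,"z":-110,"rx":0,"ry":0,"rz":0.46,"fingers":1}
    - {"x":-65,"y":-26,"z":-110,"rx":0,"ry":0,"rz":0.62,"fingers":1}
    - {"x":-82,"y":-32,"z":-110,"rx":0,"ry":0,"rz":0.78,"fingers":1}
    - {"x":-98,"y":-39,"z":-110,"rx":0,"ry":0,"rz":0.94,"fingers":1}
    - {"x":-115,"y":-45,"z":-110,"rx":0,"ry":0,"rz":1.1,"fingers":1}
    - {"x":-132,"y":-52,"z":-110,"rx":0,"ry":0,"rz":1.26,"fingers":1}
    - {"x":-149,"y":-58,"z":-110,"rx":0,"ry":0,"rz":1.42,"fingers":1}
    - {"x":-166,"y":-65,"z":-110,"rx":0,"ry":0,"rz":1.58,"fingers":1}
    - {"x":-182,"y":-71,"z":-110,"rx":0,"ry":0,"rz":1.73,"fingers":1}
    - {"x":-193,"y":-75,"z":-110,"rx":0,"ry":0,"rz":1.82,"fingers":1}
    - {"x":-196,"y":-76,"z":-110,"rx":0,"ry":0,"rz":1.855,"fingers":1}
    - {"x":-196,"y":-76,"z":-110,"rx":0,"ry":0,"rz":1.855,"fingers":1}
    - {"x":-196,"y":-76,"z":-110,"rx":0,"ry":0,"rz":1.855,"fingers":1}
  force: 58

```text
time_s: 10.55
tool_pos: [0.433, -0.004, 0.1308]
tool_rot: [-180.0, -0.0, -3.9]
force: [1.0, -0.6, -0.4]
grip_width: 0.0272
grasp_force: 57.9
```

Run:
```python
from h import *
import pickle
c=cam("wrist"); pickle.dump(c,open("w3.pkl","wb")); s=sensors.get_obs(); print(s["tool_pos"],s["tool_rot"],s["wrist_torque"],s["qpos"])
q=[.4884,-.0347,-.0704]; ca,sa=np.cos(q[2]),np.sin(q[2])
for X,Y in [(.1125,.0925),(.1125,-.0925),(-.1125,-.0925),(-.1125,.0925),(.1025,.0825),(.1025,-.0825),(-.1025,.0825)]:
    print(X,Y,proj(c,[q[0]+ca*X-sa*Y,q[1]+sa*X+ca*Y,.02]))
cv2.imwrite("pics/w3.png",c["image"][:,:,::-1])
```

```text
[ 0.43297541 -0.00404067  0.13067952] [-1.79988547e+02 -8.43765001e-03 -3.86743374e+00] [-0.0416383   0.2599821  -0.02010682] [-32.43340264  -5.24678328  28.41072421 120.46802771   2.75945579
  64.16587412 -99.19347224]
0.1125 0.0925 [231.68074294  13.65049768]
0.1125 -0.0925 [481.32660694  23.50224064]
-0.1125 -0.0925 [464.49585028 303.60455707]
-0.1125 0.0925 [240.29738299 305.15940753]
0.1025 0.0825 [244.80694205  25.02847156]
0.1025 -0.0825 [469.81136226  33.68478075]
-0.1025 0.0825 [251.54935587 294.21236816]
```

View pics/w3.png

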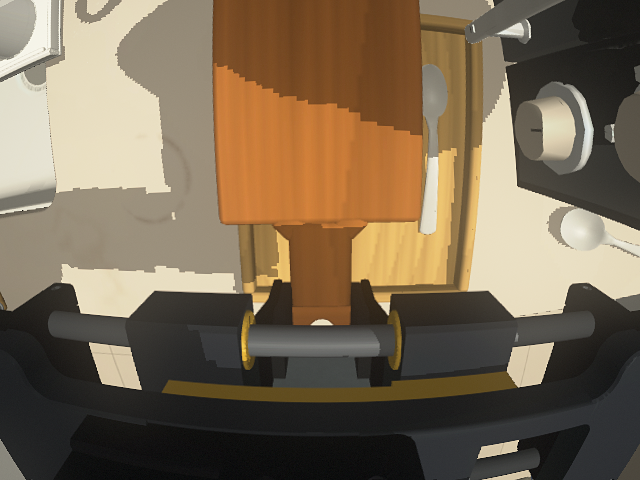

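The board hangs above the tray at image u 213–422, turned with the handle near. The visible rims, with the near-left outer corner at (240,298), match the prediction to about 2 mm. The teaspoon at (432,150) lies clear on the right. I lower it short of both rims.

Emit:
drive_tool:
  moves:
    - {"x":-2,"y":0,"z":12,"rx":0,"ry":0,"rz":0,"fingers":1}
    - {"x":-2,"y":0,"z":32,"rx":0,"ry":0,"rz":0,"fingers":1}
    - {"x":-2,"y":0,"z":54,"rx":0,"ry":0,"rz":0,"fingers":1}
    - {"x":-2,"y":0,"z":76,"rx":0,"ry":0,"rz":0,"fingers":1}
    - {"x":-2,"y":0,"z":90,"rx":0,"ry":0,"rz":0,"fingers":1}
    - {"x":-2,"y":0,"z":99,"rx":0,"ry":0,"rz":0,"fingers":1}
    - {"x":-2,"y":0,"z":104,"rx":0,"ry":0,"rz":0,"fingers":1}
    - {"x":-2,"y":0,"z":108,"rx":0,"ry":0,"rz":0,"fingers":1}
    - {"x":-2,"y":0,"z":111,"rx":0,"ry":0,"rz":0,"fingers":1}
    - {"x":-2,"y":0,"z":112,"rx":0,"ry":0,"rz":0,"fingers":1}
    - {"x":-2,"y":0,"z":112,"rx":0,"ry":0,"rz":0,"fingers":1}
    - {"x":-2,"y":0,"z":112,"rx":0,"ry":0,"rz":0,"fingers":1}
  force: 58

```text
time_s: 12.1
tool_pos: [0.4311, -0.0045, 0.0188]
tool_rot: [-180.0, -0.0, -4.0]
force: [-0.3, 0.7, 0.1]
grip_width: 0.0272
grasp_force: 57.9
```

Emit:
drive_tool:
  moves:
    - {"x":0,"y":0,"z":0.7,"rx":0,"ry":0,"rz":0,"fingers":1}
    - {"x":0,"y":0,"z":1.4,"rx":0,"ry":0,"rz":0,"fingers":1}
    - {"x":0,"y":0,"z":2,"rx":0,"ry":0,"rz":0,"fingers":1}
    - {"x":0,"y":0,"z":2,"rx":0,"ry":0,"rz":0,"fingers":1}
    - {"x":0,"y":0,"z":2,"rx":0,"ry":0,"rz":0,"fingers":1}
  force: 58

```text
time_s: 12.72
tool_pos: [0.431, -0.0045, 0.0166]
tool_rot: [-180.0, -0.0, -4.0]
force: [-0.8, -0.1, -0.0]
grip_width: 0.0269
grasp_force: 57.9
```

Emit:
drive_tool:
  moves:
    - {"x":0,"y":0,"z":0.5,"rx":0,"ry":0,"rz":0,"fingers":1}
    - {"x":0,"y":0,"z":1,"rx":0,"ry":0,"rz":0,"fingers":1}
    - {"x":0,"y":0,"z":1,"rx":0,"ry":0,"rz":0,"fingers":1}
    - {"x":0,"y":0,"z":1,"rx":0,"ry":0,"rz":0,"fingers":1}
  force: 58

```text
time_s: 13.22
tool_pos: [0.431, -0.0045, 0.0165]
tool_rot: [-180.0, 0.0, -4.0]
force: [-3.4, -0.1, 11.6]
grip_width: 0.0271
grasp_force: 57.9
```

Contact with the tray floor: z stopped at 16.5 mm with 11.6 N. I ease off and slide left (tool -y) in small steps.

Emit:
drive_tool:
  moves:
    - {"x":0,"y":0,"z":-0.8,"rx":0,"ry":0,"rz":0,"fingers":1}
    - {"x":0,"y":-2,"z":-0.8,"rx":0,"ry":0,"rz":0,"fingers":1}
    - {"x":0,"y":-4,"z":-0.8,"rx":0,"ry":0,"rz":0,"fingers":1}
    - {"x":0,"y":-6,"z":-0.8,"rx":0,"ry":0,"rz":0,"fingers":1}
    - {"x":0,"y":-7,"z":-0.8,"rx":0,"ry":0,"rz":0,"fingers":1}
    - {"x":0,"y":-8,"z":-0.8,"rx":0,"ry":0,"rz":0,"fingers":1}
    - {"x":0,"y":-8,"z":-0.8,"rx":0,"ry":0,"rz":0,"fingers":1}
    - {"x":0,"y":-8,"z":-0.8,"rx":0,"ry":0,"rz":0,"fingers":1}
  force: 58

```text
time_s: 14.22
tool_pos: [0.4318, 0.0031, 0.0166]
tool_rot: [180.0, -0.0, -4.0]
force: [-0.3, -3.6, 5.4]
grip_width: 0.0273
grasp_force: 57.9
```

Emit:
drive_tool:
  moves:
    - {"x":0,"y":-0.5,"z":-0.3,"rx":0,"ry":0,"rz":0,"fingers":1}
    - {"x":0,"y":-1,"z":-0.3,"rx":0,"ry":0,"rz":0,"fingers":1}
    - {"x":0,"y":-1.5,"z":-0.3,"rx":0,"ry":0,"rz":0,"fingers":1}
    - {"x":0,"y":-1.5,"z":-0.3,"rx":0,"ry":0,"rz":0,"fingers":1}
    - {"x":0,"y":-1.5,"z":-0.3,"rx":0,"ry":0,"rz":0,"fingers":1}
  force: 58

```text
time_s: 14.85
tool_pos: [0.4315, 0.0043, 0.0166]
tool_rot: [180.0, 0.0, -4.0]
force: [0.9, -5.0, 1.7]
grip_width: 0.0275
grasp_force: 57.9
```

Emit:
drive_tool:
  moves:
    - {"x":0,"y":-0.5,"z":0,"rx":0,"ry":0,"rz":0,"fingers":1}
    - {"x":0,"y":-1,"z":0,"rx":0,"ry":0,"rz":0,"fingers":1}
    - {"x":0,"y":-1.5,"z":0,"rx":0,"ry":0,"rz":0,"fingers":1}
    - {"x":0,"y":-1.5,"z":0,"rx":0,"ry":0,"rz":0,"fingers":1}
    - {"x":0,"y":-1.5,"z":0,"rx":0,"ry":0,"rz":0,"fingers":1}
  force: 58

```text
time_s: 15.48
tool_pos: [0.4315, 0.0043, 0.0166]
tool_rot: [179.9, 0.0, -4.1]
force: [0.4, -8.5, 2.9]
grip_width: 0.0272
grasp_force: 57.9
```

Run:
```python
from h import *
import pickle
c=cam("wrist"); pickle.dump(c,open("w4.pkl","wb")); s=sensors.get_obs(); print(s["tool_pos"],s["tool_rot"],s["force"],s["wrist_torque"])
im=c["image"].astype(int); sat=im[:,:,0]-im[:,:,2]
for v in (40,80,120,160,200): print(v,[int(x) for x in sat[v,180:250:2]])
cv2.imwrite("pics/w4.png",cv2.resize(c["image"][0:320,170:490,::-1],(600,600),interpolation=cv2.INTER_CUBIC))
```

```text
[0.43149275 0.00433247 0.01656101] [ 1.79866425e+02  1.46968883e-02 -4.05180736e+00] [-0.18470368 -8.20496409  5.02607942] [-1.91824312  0.09270873 -0.49696355]
40 [30, 30, 31, 30, 30, 60, 78, 81, 79, 75, 73, 74, 73, 75, 74, 64, 51, 49, 80, 84, 87, 90, 90, 90, 94, 91, 91, 90, 88, 86, 87, 88, 89, 85, 84]
80 [31, 31, 31, 32, 31, 62, 77, 80, 78, 77, 75, 77, 76, 73, 74, 62, 52, 47, 83, 87, 88, 90, 88, 91, 93, 92, 90, 90, 88, 87, 88, 89, 91, 88, 86]
120 [32, 33, 32, 33, 33, 51, 93, 115, 120, 121, 122, 123, 123, 123, 122, 121, 98, 85, 103, 125, 151, 148, 148, 147, 151, 150, 148, 146, 121, 89, 88, 90, 91, 88, 87]
160 [36, 35, 34, 35, 35, 35, 62, 99, 118, 118, 122, 121, 124, 125, 124, 123, 114, 88, 84, 108, 138, 150, 149, 148, 149, 149, 148, 147, 146, 146, 149, 149, 151, 154, 150]
200 [37, 38, 41, 35, 36, 36, 36, 41, 94, 116, 118, 122, 121, 123, 123, 122, 123, 119, 92, 78, 109, 135, 149, 149, 146, 147, 148, 148, 147, 147, 147, 148, 150, 153, 153]
```

View pics/w4.png

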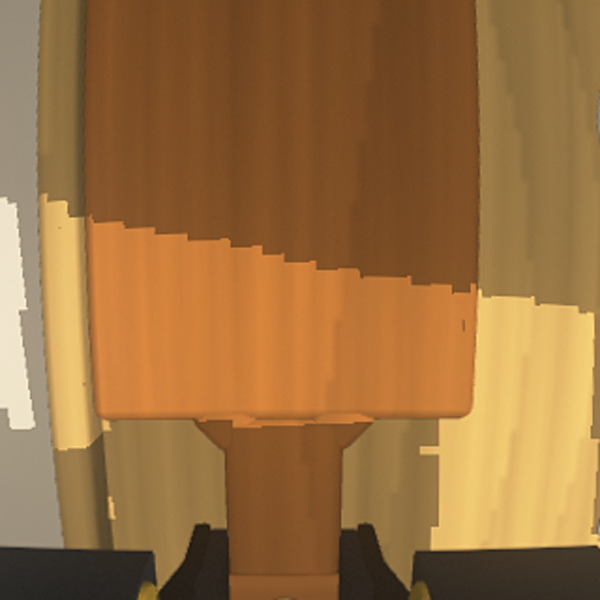

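The blade's left edge lies flush along the left rim (crop u≈88), with a push of 8 N. I relax it slightly and slide to the far rim (tool +x).

Emit:
drive_tool:
  moves:
    - {"x":0,"y":0.8,"z":-0.3,"rx":0,"ry":0,"rz":0,"fingers":1}
    - {"x":1,"y":0.8,"z":-0.3,"rx":0,"ry":0,"rz":0,"fingers":1}
    - {"x":2,"y":0.8,"z":-0.3,"rx":0,"ry":0,"rz":0,"fingers":1}
    - {"x":3,"y":0.8,"z":-0.3,"rx":0,"ry":0,"rz":0,"fingers":1}
    - {"x":4,"y":0.8,"z":-0.3,"rx":0,"ry":0,"rz":0,"fingers":1}
    - {"x":5,"y":0.8,"z":-0.3,"rx":0,"ry":0,"rz":0,"fingers":1}
    - {"x":5,"y":0.8,"z":-0.3,"rx":0,"ry":0,"rz":0,"fingers":1}
    - {"x":5,"y":0.8,"z":-0.3,"rx":0,"ry":0,"rz":0,"fingers":1}
  force: 58

```text
time_s: 16.52
tool_pos: [0.4317, 0.0043, 0.0165]
tool_rot: [179.9, 0.6, -4.0]
force: [-12.3, -5.9, 18.5]
grip_width: 0.0274
grasp_force: 57.9
```

Emit:
drive_tool:
  moves:
    - {"x":0.5,"y":0,"z":0,"rx":0,"ry":0,"rz":0,"fingers":1}
    - {"x":1,"y":0,"z":0,"rx":0,"ry":0,"rz":0,"fingers":1}
    - {"x":1.5,"y":0,"z":0,"rx":0,"ry":0,"rz":0,"fingers":1}
    - {"x":1.5,"y":0,"z":0,"rx":0,"ry":0,"rz":0,"fingers":1}
    - {"x":1.5,"y":0,"z":0,"rx":0,"ry":0,"rz":0,"fingers":1}
  force: 58

```text
time_s: 17.15
tool_pos: [0.4317, 0.0043, 0.0165]
tool_rot: [179.9, 0.8, -4.0]
force: [-16.0, -6.0, 23.8]
grip_width: 0.027
grasp_force: 57.9
```

The board did not advance, and the force rose to 16 N, so it is already touching something 5–7 mm earlier than estimated. Before doing more I check numerically, from the stored wrist images, whether the blade is level and where the far rim is.

Run:
```python
from h import *
import pickle
q=np.array([.4884,-.0347,-.0704]); ca,sa=np.cos(q[2]),np.sin(q[2]); Rt=np.array([[ca,sa],[-sa,ca]])
T=lambda p:np.round(1000*(Rt@(np.asarray(p)[:2]-q[:2])),1)
w3=pickle.load(open("w3.pkl","rb")); w4=pickle.load(open("w4.pkl","rb"))
h4=w4["image"].astype(int)
r=h4[:,:,0];b=h4[:,:,2]; ratio=r/(b+1)
print("w4 blade widths")
g=np.hypot(*[cv2.Sobel(ratio.astype(np.float32),cv2.CV_32F,1,0,ksize=3),0*ratio])
for v in range(4,216,30):
    L=205+np.argmax(g[v,205:235]); R=405+np.argmax(g[v,405:445])
    A,B=onz(w4,L,v,.016),onz(w4,R,v,.016); print(v,L,R,T(A),T(B),round(np.linalg.norm(A-B)*1000,1))
print("near edge col300 ratio", [(v,round(float(ratio[v,240]),2)) for v in range(212,232,2)])
# tray rims in w3: column profiles
h3=w3["image"].astype(int)
for u in (455,462): print(u,[(v,h3[v,u].tolist()) for v in range(0,50,3)])
for u in (430,):print(u,[(v,h3[v,u].tolist()) for v in range(270,312,3)])
for u,v in [(480,20),(455,20),(455,30),(430,292),(430,285),(430,302),(240,298)]: print((u,v),"z20",T(onz(w3,u,v,.02)),"z6",T(onz(w3,u,v,.006)))
```

```text
w4 blade widths
4 216 423 [77.5 80.3] [77.3 -7.9] 88.2
34 215 424 [63.2 80.3] [63.1 -7.9] 88.2
64 214 425 [49.7 80.6] [49.5 -8.1] 88.7
94 215 425 [36.5 80.1] [36.4 -8.1] 88.2
124 215 425 [23.5 80.3] [23.5 -8.2] 88.5
154 216 424 [10.7 80.2] [10.6 -8.2] 88.4
184 218 423 [-2.3 79.9] [-2.4 -8.3] 88.2
214 220 421 [-15.6  79.8] [-15.7  -8.1] 87.9
near edge col300 ratio [(212, 3.32), (214, 3.35), (216, 3.3), (218, 3.23), (220, 3.22), (222, 3.2), (224, 2.17), (226, 2.19), (228, 2.17), (230, 2.15)]
455 [(0, [143, 133, 114]), (3, [144, 133, 114]), (6, [144, 133, 114]), (9, [144, 133, 115]), (12, [144, 134, 115]), (15, [145, 133, 116]), (18, [131, 106, 65]), (21, [136, 107, 65]), (24, [141, 112, 67]), (27, [117, 93, 57]), (30, [88, 71, 45]), (33, [86, 69, 43]), (36, [139, 110, 64]), (39, [139, 109, 66]), (42, [138, 110, 65]), (45, [140, 111, 66]), (48, [137, 110, 64])]
462 [(0, [144, 134, 115]), (3, [145, 133, 115]), (6, [144, 134, 115]), (9, [143, 134, 115]), (12, [144, 134, 115]), (15, [145, 133, 115]), (18, [144, 133, 116]), (21, [137, 108, 64]), (24, [138, 109, 66]), (27, [127, 101, 60]), (30, [89, 72, 45]), (33, [79, 64, 40]), (36, [155, 122, 72]), (39, [155, 123, 73]), (42, [154, 123, 72]), (45, [154, 122, 72]), (48, [154, 123, 72])]
430 [(270, [231, 189, 108]), (273, [231, 188, 108]), (276, [231, 188, 107]), (279, [231, 189, 110]), (282, [233, 191, 109]), (285, [111, 88, 55]), (288, [116, 93, 56]), (291, [169, 135, 78]), (294, [58, 50, 38]), (297, [60, 50, 37]), (300, [58, 50, 38]), (303, [56, 47, 37]), (306, [54, 45, 36]), (309, [51, 45, 36])]
(480, 20) z20 [115.3 -91.5] z6 [120.3 -97.8]
(455, 20) z20 [112.  -70.8] z6 [116.8 -76. ]
(455, 30) z20 [103.8 -70.5] z6 [108.2 -75.7]
(430, 292) z20 [-100.9  -60.3] z6 [-107.2  -64.9]
(430, 285) z20 [-94.7 -59.6] z6 [-100.8  -64.2]
(430, 302) z20 [-109.9  -61.4] z6 [-116.7  -66.1]
(240, 298) z20 [-106.1   92.2] z6 [-112.7   95.6]
```

In the stored image the blade is level, with a constant width of 88 mm. Its far edge is at tray x≈95 mm while the far rim's inner face is at about 104 mm, so it is not at the rim. The floor friction is self-locking (Fz grew with the push). I undo the push, lift about 2 mm (still well below the rim top), and slide forward.

Emit:
drive_tool:
  moves:
    - {"x":-3,"y":0.3,"z":0,"rx":0,"ry":0,"rz":0,"fingers":1}
    - {"x":-6.5,"y":0.6,"z":-1,"rx":0,"ry":0,"rz":0,"fingers":1}
    - {"x":-6.5,"y":0.6,"z":-2,"rx":0,"ry":0,"rz":0,"fingers":1}
    - {"x":-6.5,"y":0.6,"z":-2.5,"rx":0,"ry":0,"rz":0,"fingers":1}
    - {"x":-6.5,"y":0.6,"z":-2.5,"rx":0,"ry":0,"rz":0,"fingers":1}
    - {"x":-6.5,"y":0.6,"z":-2.5,"rx":0,"ry":0,"rz":0,"fingers":1}
  force: 58

```text
time_s: 17.9
tool_pos: [0.4306, 0.0043, 0.0187]
tool_rot: [179.9, 0.1, -4.0]
force: [1.5, -4.7, -1.6]
grip_width: 0.027
grasp_force: 57.9
```

Emit:
drive_tool:
  moves:
    - {"x":1,"y":0,"z":0,"rx":0,"ry":0,"rz":0,"fingers":1}
    - {"x":2,"y":0,"z":0,"rx":0,"ry":0,"rz":0,"fingers":1}
    - {"x":3,"y":0,"z":0,"rx":0,"ry":0,"rz":0,"fingers":1}
    - {"x":4,"y":0,"z":0,"rx":0,"ry":0,"rz":0,"fingers":1}
    - {"x":4,"y":0,"z":0,"rx":0,"ry":0,"rz":0,"fingers":1}
    - {"x":4,"y":0,"z":0,"rx":0,"ry":0,"rz":0,"fingers":1}
  force: 58

```text
time_s: 18.65
tool_pos: [0.4326, 0.0042, 0.0181]
tool_rot: [179.9, 0.3, -4.0]
force: [-2.5, -4.2, -1.3]
grip_width: 0.0271
grasp_force: 57.9
```

The friction on the left rim (4.5 N normal) resists, so I take that push off and go on.

Emit:
drive_tool:
  moves:
    - {"x":0,"y":1,"z":-0.5,"rx":0,"ry":0,"rz":0,"fingers":1}
    - {"x":0,"y":2,"z":-0.5,"rx":0,"ry":0,"rz":0,"fingers":1}
    - {"x":1,"y":2.5,"z":-0.5,"rx":0,"ry":0,"rz":0,"fingers":1}
    - {"x":2,"y":2.5,"z":-0.5,"rx":0,"ry":0,"rz":0,"fingers":1}
    - {"x":3,"y":2.5,"z":-0.5,"rx":0,"ry":0,"rz":0,"fingers":1}
    - {"x":3,"y":2.5,"z":-0.5,"rx":0,"ry":0,"rz":0,"fingers":1}
    - {"x":3,"y":2.5,"z":-0.5,"rx":0,"ry":0,"rz":0,"fingers":1}
    - {"x":3,"y":2.5,"z":-0.5,"rx":0,"ry":0,"rz":0,"fingers":1}
  force: 58

```text
time_s: 19.65
tool_pos: [0.4388, 0.0023, 0.0201]
tool_rot: [-180.0, -0.1, -4.0]
force: [0.5, -0.4, -1.4]
grip_width: 0.0273
grasp_force: 57.9
```

Run:
```python
from h import *
import pickle
q=np.array([.4884,-.0347,-.0704]); ca,sa=np.cos(q[2]),np.sin(q[2]); Rt=np.array([[ca,sa],[-sa,ca]])
T=lambda p:np.round(1000*(Rt@(np.asarray(p)[:2]-q[:2])),1)
c=cam("wrist"); s=sensors.get_obs(); print(s["tool_pos"],s["tool_rot"],s["force"],s["wrist_torque"])
h=c["image"].astype(int); ratio=h[:,:,0]/(h[:,:,2]+1.)
gx=np.abs(cv2.Sobel(ratio,cv2.CV_64F,1,0)); gy=np.abs(cv2.Sobel(ratio,cv2.CV_64F,0,1))
for v in (4,64,124,184):
    L=205+np.argmax(gx[v,205:235]); R=405+np.argmax(gx[v,405:445])
    A,B=onz(c,L,v,.018),onz(c,R,v,.018); print(v,L,R,T(A),T(B))
for u in (240,250,390,400):
    v=205+np.argmax(gy[205:245,u]); print("near edge",u,v,T(onz(c,u,v,.018)),T(onz(c,u,v,.008)))
```

```text
[0.43876815 0.00224218 0.02013404] [-1.79982792e+02 -5.00736879e-02 -3.95061302e+00] [ 0.89817403  0.09915783 -1.61040736] [-0.17207426  0.18991099 -0.1427332 ]
4 214 419 [85.6 80.5] [85.2 -7.8]
64 213 422 [57.5 80.2] [57.3 -8.6]
124 214 422 [31.  79.8] [30.9 -8.7]
184 217 422 [ 4.8 79.4] [ 4.9 -9.7]
near edge 240 224 [-13.2  69.9] [-15.6  72.2]
near edge 250 223 [-12.8  65.3] [-15.2  67.3]
near edge 390 222 [-12.2   3.9] [-14.6   2. ]
near edge 400 222 [-12.2  -0.6] [-14.6  -2.8]
```

It slid freely to x=0.4388, leaving a gap of about 2 mm. I keep advancing until it touches.

Emit:
drive_tool:
  moves:
    - {"x":0.7,"y":0,"z":1,"rx":0,"ry":0,"rz":0,"fingers":1}
    - {"x":1.4,"y":0,"z":1,"rx":0,"ry":0,"rz":0,"fingers":1}
    - {"x":2,"y":0,"z":1,"rx":0,"ry":0,"rz":0,"fingers":1}
    - {"x":2.7,"y":0,"z":1,"rx":0,"ry":0,"rz":0,"fingers":1}
    - {"x":3.5,"y":0,"z":1,"rx":0,"ry":0,"rz":0,"fingers":1}
    - {"x":3.5,"y":0,"z":1,"rx":0,"ry":0,"rz":0,"fingers":1}
    - {"x":3.5,"y":0,"z":1,"rx":0,"ry":0,"rz":0,"fingers":1}
  force: 58

```text
time_s: 20.58
tool_pos: [0.4409, 0.002, 0.0186]
tool_rot: [-180.0, 0.1, -4.0]
force: [-4.4, -0.0, -1.2]
grip_width: 0.0271
grasp_force: 57.9
```

It touches the far rim (4.4 N at x=0.4409, as predicted). Next I close the remaining 1.6 mm to the left rim, then lower onto the floor.

Emit:
drive_tool:
  moves:
    - {"x":-0.7,"y":-1,"z":0,"rx":0,"ry":0,"rz":0,"fingers":1}
    - {"x":-0.7,"y":-2,"z":0,"rx":0,"ry":0,"rz":0,"fingers":1}
    - {"x":-0.7,"y":-2.6,"z":0,"rx":0,"ry":0,"rz":0,"fingers":1}
    - {"x":-0.7,"y":-2.6,"z":0,"rx":0,"ry":0,"rz":0,"fingers":1}
    - {"x":-0.7,"y":-2.6,"z":0.8,"rx":0,"ry":0,"rz":0,"fingers":1}
    - {"x":-0.7,"y":-2.6,"z":1.5,"rx":0,"ry":0,"rz":0,"fingers":1}
    - {"x":-0.7,"y":-2.6,"z":2.2,"rx":0,"ry":0,"rz":0,"fingers":1}
    - {"x":-0.7,"y":-2.6,"z":2.2,"rx":0,"ry":0,"rz":0,"fingers":1}
    - {"x":-0.7,"y":-2.6,"z":2.2,"rx":0,"ry":0,"rz":0,"fingers":1}
  force: 58

```text
time_s: 21.7
tool_pos: [0.4414, 0.0036, 0.0168]
tool_rot: [180.0, -0.0, -4.0]
force: [-2.6, -4.7, -0.2]
grip_width: 0.0271
grasp_force: 57.9
```

It is in contact with both rims and at floor height. I settle it on the floor, ease the pushes, and open a little (left rim clearance limits the opening).

Emit:
drive_tool:
  moves:
    - {"x":0,"y":0,"z":0.5,"rx":0,"ry":0,"rz":0,"fingers":1}
    - {"x":-0.3,"y":0.8,"z":0.5,"rx":0,"ry":0,"rz":0,"fingers":1}
    - {"x":-0.5,"y":1,"z":0.3,"rx":0,"ry":0,"rz":0,"fingers":1}
    - {"x":-0.5,"y":1,"z":0.3,"rx":0,"ry":0,"rz":0,"fingers":0.25}
    - {"x":-0.5,"y":1,"z":0.3,"rx":0,"ry":0,"rz":0,"fingers":0.1}
    - {"x":-0.5,"y":1,"z":0.3,"rx":0,"ry":0,"rz":0,"fingers":0.1}
    - {"x":-0.5,"y":1,"z":0.3,"rx":0,"ry":0,"rz":0,"fingers":0.1}
    - {"x":-0.5,"y":1,"z":0.3,"rx":0,"ry":0,"rz":0,"fingers":0.1}
  force: 58

```text
time_s: 22.7
tool_pos: [0.4409, 0.0036, 0.0165]
tool_rot: [-180.0, -0.0, -4.0]
force: [-0.9, 0.3, 0.6]
grip_width: 0.039
grasp_force: 0.0
```

Emit:
drive_tool:
  moves:
    - {"x":0,"y":0,"z":-3,"rx":0,"ry":0,"rz":0,"fingers":0.1}
    - {"x":0,"y":0,"z":-9,"rx":0,"ry":0,"rz":0,"fingers":0.1}
    - {"x":0,"y":0,"z":-18,"rx":0,"ry":0,"rz":0,"fingers":0.1}
    - {"x":0,"y":0,"z":-32,"rx":0,"ry":0,"rz":0,"fingers":0.1}
    - {"x":0,"y":0,"z":-52,"rx":0,"ry":0,"rz":0,"fingers":0.1}
    - {"x":0,"y":0,"z":-75,"rx":0,"ry":0,"rz":0,"fingers":0.1}
    - {"x":0,"y":0,"z":-100,"rx":0,"ry":0,"rz":0,"fingers":0.1}
    - {"x":0,"y":0,"z":-125,"rx":0,"ry":0,"rz":0,"fingers":0.1}
    - {"x":0,"y":0,"z":-150,"rx":0,"ry":0,"rz":0,"fingers":0.1}
    - {"x":0,"y":0,"z":-170,"rx":0,"ry":0,"rz":0,"fingers":0.1}
    - {"x":0,"y":0,"z":-170,"rx":0,"ry":0,"rz":0,"fingers":0.1}
    - {"x":0,"y":0,"z":-170,"rx":0,"ry":0,"rz":0,"fingers":0.1}
  force: 58

```text
time_s: 24.2
tool_pos: [0.4403, 0.0034, 0.1861]
tool_rot: [-180.0, 0.0, -4.0]
force: [0.1, 0.3, 0.3]
grip_width: 0.0395
grasp_force: 0.0
```

Run:
```python
from h import *
import pickle
q=np.array([.4884,-.0347,-.0704]); ca,sa=np.cos(q[2]),np.sin(q[2]); Rt=np.array([[ca,sa],[-sa,ca]])
T=lambda p:np.round(1000*(Rt@(np.asarray(p)[:2]-q[:2])),1)
c=cam("wrist"); pickle.dump(c,open("w5.pkl","wb")); s=sensors.get_obs(); print(s["time_s"],s["tool_pos"],s["tool_rot"],s["force"],s["grip_width"])
for n,(X,Y,Z) in dict(bFL=(.1025,.0825,.016),bFR=(.1025,-.0075,.016),bNL=(-.0125,.0825,.016),rimFL=(.1125,.0925,.02),rimFR=(.1125,-.0925,.02)).items():
    print(n,np.round(proj(c,[q[0]+ca*X-sa*Y,q[1]+sa*X+ca*Y,Z]),1))
h=c["image"].astype(int); r=h[:,:,0]/(h[:,:,2]+1.)
gy=np.abs(cv2.Sobel(r,cv2.CV_64F,0,1)); 
for u in range(270,345,15):
    v=np.array([i for i in range(20,240) if gy[i,u]>.9*0+1.0 ]); print(u,v.tolist()[:40])
for v in (60,90,120,150,180): print(v,[round(float(x),1) for x in r[v,225:270:2]], h[v,225:270:6].sum(1).tolist())
```

```text
24.25 [0.44012293 0.0034093  0.18572686] [ 1.79986110e+02  7.07320057e-02 -3.96973337e+00] [ 0.34457665 -0.40181321  0.30783571] 0.03918504697614154
bFL [266.8  50.3]
bFR [371.1  50.2]
bNL [267.8 179.3]
rimFL [254.8  39.1]
rimFR [464.9  46.9]
270 [37, 38, 49, 50, 51, 134]
285 [36, 37, 48, 49, 137, 138, 175, 176, 177]
300 [35, 36, 37, 47, 48, 49, 140, 141, 179, 180, 181]
315 [35, 36, 37, 47, 48, 49, 142, 229, 230, 231, 234, 235, 236]
330 [35, 36, 47, 48, 148]
60 [1.2, 1.2, 1.2, 1.2, 1.2, 1.2, 1.2, 1.2, 1.2, 1.2, 1.2, 1.2, 1.2, 1.2, 1.2, 1.2, 2.2, 2.1, 2.1, 2.1, 2.1, 2.0, 2.6] [389, 385, 383, 382, 384, 377, 291, 239]
90 [1.2, 1.2, 1.2, 1.2, 1.2, 1.2, 1.2, 1.2, 1.2, 1.2, 1.2, 1.3, 1.2, 1.2, 1.3, 1.2, 2.0, 2.1, 2.0, 2.0, 2.1, 2.0, 2.7] [394, 386, 388, 386, 387, 394, 300, 248]
120 [1.2, 1.2, 1.2, 1.2, 1.2, 1.2, 1.2, 1.2, 1.2, 1.2, 1.2, 1.2, 1.2, 1.2, 1.3, 1.3, 1.8, 2.0, 2.0, 2.0, 2.0, 2.0, 2.6] [401, 402, 398, 394, 394, 398, 303, 275]
150 [1.2, 1.2, 1.2, 1.2, 1.2, 1.2, 1.2, 1.2, 1.2, 1.2, 1.2, 1.2, 1.3, 1.3, 1.3, 1.3, 1.3, 2.0, 2.2, 2.2, 2.1, 2.2, 2.0] [626, 622, 626, 623, 534, 402, 465, 506]
180 [1.3, 1.3, 1.3, 1.3, 1.3, 1.2, 1.3, 1.3, 1.3, 1.2, 1.2, 1.2, 1.3, 1.3, 1.3, 1.3, 1.3, 2.0, 2.1, 2.2, 2.1, 2.1, 2.1] [404, 402, 403, 633, 586, 401, 459, 511]
```

The rim bands are 12 px wide on both the far side (v 36→48) and the left side (u 257→268). That equals the 10 mm rim thickness, so there is no gap. The pile and spoon were not touched since they were last seen in place, so I hand it in.

```bash
python3 -c "
from cell import workorder
print(workorder.sign_off())"
```

```text
the job is handed in; nothing more can be done
None
```

The handled board lies flat in the tray's far left corner, against both rims with its handle to the near side, and is released; the plain boards and upright cup were still in the rack when last seen, just after the draw, and the job is handed in (no verdict was returned).

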